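Open the spring-loaded refill cap of a filling dispenser

TASK

The filling dispenser needs refilling: unscrew its black cap by the grip bar, following the thread up without straining it, and keep hold of the cap as the spring underneath pushes it free. Then set the cap down gently, bar upwards, flat on the floor of the square metal tray and let go; do not drop it, push the tray about or disturb the other things on the counter.

Things in the scene. Friction and masses are not known exactly. Their poses are not given: they have to be found in the camera images.
- cap_bar (a point): Centre of the upright grip bar on the black screw cap: 48 mm long (along x), 16 mm thick (along y), 30 mm high. It stands on the cap's round flat top, 53 mm across, which lies 15 mm below this point: fingertips beside the bar must stay above it. z: screw axis, up. The cap weighs about 90 g and is 70 mm high in all.
- cap_base (a point): Centre of the open underside rim of the same cap (53 mm outside diameter), 55 mm below the centre of the bar. Screwed home, it is 1 mm above the neck's root.
- dispenser: Round steel canister, 140 mm across and 100 mm high, fixed to the counter, small spout on its -x side; origin at the centre of its underside, z up. The cap closes the threaded neck on its top.
- neck (a point): Root of the threaded neck, on its axis, at the canister's flat top; z up. Neck 33 mm high, 45 mm over its threads. Right-hand thread (anticlockwise from above opens), coarse, of unknown pitch: follow it by feel. Lets go all at once after a little more than one turn (about 6.7 rad). Play 1 mm across and along the axis. It does not turn by itself when let go. Pulls, pushes or side loads over some 12 N strain it.
- follower (a joint): Rise (m) of the spring-loaded follower in the neck, 0 with the cap home; it stays in touch with the cap up to 0.036. It pushes the cap up with 6 N at 0 and 4 N as the thread lets go, and throws off a cap that nobody holds.
- tray_in (a point): Centre of the inner floor of the flat, empty, loose square aluminium tray: 160 x 160 mm outside, 18 mm high, walls 4 mm thick. Weighs 0.7 kg. x and y run along its sides, z up.
- brush: Bystander, leave alone: pastry brush, 190 mm long, lying (origin at its underside).
- jar: Bystander, leave alone: glass jar, 72 mm across, 100 mm high (origin at its underside).
- sauce: Bystander, leave alone: glass bottle, 60 mm across, 170 mm high (origin at its underside).
- pin: Bystander, leave alone: plain wooden rolling pin, 44 mm thick, 260 mm long, lying (origin at its underside, mid-length).
There are look-alikes about, which are no part of the job. What is shaped like the part that bears cap_bar but blue or purple is not meant.

How it is judged:
On the way:
1. the cap is off the thread (rim more than 38 mm above the neck's root) and held by the fingers (z of cap_base in the frame of neck above 0.038 m and contact force between the fingers and cap above 0.5 N), for 0.2 s.
At the end, for the whole second after the job is handed in: The cap lies flat on the tray's floor (rim within 5 mm of the floor, tilt under 0.1 rad, bar up), wholly inside the tray (its axis within 66 mm of the tray's centre), at rest, with the tray within 40 mm of where it stood (z of cap_base in the frame of tray_in between -0.005 and 0.005 m and horizontal distance between cap_base and tray_in below 0.066 m and angle between cap_base's own z axis and vertical below 0.1 rad and linear speed of cap below 0.02 m/s and distance of tray_in from where it was at the start of the episode below 0.04 m); the robot touches nothing.
It fails at once if the thread is strained: more than 35 N between the cap and the dispenser (contact force between cap and dispenser above 35 N).
It fails at once if the cap is dropped: nobody holds it while it is off the thread above the neck, or away from the dispenser and more than 20 mm above the tray's floor (contact force between the fingers and cap below 0.1 N and (z of cap_base in the frame of neck above 0.027 m or (z of cap_base in the frame of tray_in above 0.02 m and horizontal distance between cap_base and neck above 0.06 m))).
It fails at once if the cap falls on the counter (contact force between cap and table above 0.2 N).
It fails at once if the cap hits the tray hard: it moves at more than 0.35 m/s within 10 mm of the tray's floor (z of cap_base in the frame of tray_in below 0.01 m and horizontal distance between cap_base and tray_in below 0.08 m and linear speed of cap above 0.35 m/s).
It fails at once if the brush, jar, bottle or rolling pin is moved more than 30 mm (distance of any of brush, jar, sauce, pin from where it was at the start of the episode above 0.03 m).
It also fails if it takes over 72 s, if anything falls off the work surface, if the arm or the gripper's body presses on something with over 40 N, if the wrist force passes 120 N, or if a joint passes its speed limit or range.

ROBOT

A 6-joint arm with a two-finger parallel gripper is mounted at the origin on the work surface. World frame = base frame: x ahead of the robot, y to its left, z up, the work surface at z = 0. Lengths are in m, angles in rad, forces in N, time in s.
With the tool pointing down it reaches from about 0.35 to 0.975 m from the base axis. Payload 7.1 kg.
Tool frame: the origin (TCP) lies midway between the tips of the shut fingers; the grasp point (between the pads) lies hold_point_z behind it (hold_point_z is the distance from the TCP to the grasp point, in m); z points along the fingers, y is the line along which they close (so a half turn about z gives the same grasp; the last joint's range is limited). The gripper opens to 88 mm and grips with 3 to 60 N. Pads are 20 mm wide; open, the fingers measure 115 mm over their backs; the gripper's body (75 mm by 178 mm) begins 61 mm behind the grasp point.
Start: joints at [-1.126, 0.423, 1.63, -0, 1.089, -0.019], TCP at [0.28, -0.559, 0.223] pointing down, gripper open.
Joint ranges: [-3, 3], [-0.9, 2.11], [0.09, 2.58], [-1.31, 4.45], [0.11, 2.69], [-2.54, 2.54]. Speed limits (rad/s): [2.39, 2.39, 3.01, 3.14, 3.14, 3.14].

INTERFACE

Orientations are given as a rotation vector (axis times angle).
In Python, from bench import sense, snapshot, finish_job, hold_point_z gives the robot as it stands. The module is installed in compiled form; this text tells all that it offers.
- The arm moves only by the tool apply_moves, never from a script. Its arguments are lists of equal length, an entry for each row: "dp": the shift along the tool's x, y, z in cm, a list of three; "yaw": the turn about the tool's z in degrees; "gripper": the gripper's target within -1 to 1 (shut at 1, half-way at 0, fully open at -1). A call has 1 to 12 rows; each row is the pose to reach, as a shift and turn from the pose commanded when the call began, along the tool's axes at that moment; what a row does not reach only later rows make up. A row lasts 1/8 s, in which the tool goes at most 62.5 mm and 10.7 degrees, less where a joint would pass 70% of its speed; a pose out of reach is approached as far as the arm can. A call with a gripper value outside its range is refused whole. The fingers move at their own pace and stop on an object; "newtons" is the grip in N (left out, the last holds). Time passes only in rows, so rows that repeat a pose let the fingers close. It gives the time, the measured TCP pose, the force, the opening and the grip force at its end, in the units of the state.
- sense(): the state, without advancing time (a new reading comes with each control period).
- snapshot(name): name is "scene" or "top" or "wrist"; returns a dict with "frame" (400x640x3 uint8, red, green, blue), "fx", "fy", "cx", "cy" (pixels), "eye" and "attitude" of the camera in the world. Camera axes: x right, y up, looking along -z (the intrinsics and any distortion apply to the point x, -y, -z); pixel columns grow to the right and rows downward; lengths in m; the calibration is good to about 2 mm. A picture is of the moment at which its call begins. There is no depth.
- finish_job(): hands the job in; it is judged then, once.
The state is a dict: "time_s": time; "joint_positions": joint angles; "joint_vel": joint speeds; "effort": joint torques, N m; "ee_pos": TCP position; "eef_rot": TCP orientation; "wrist_force": force on the tool from outside, world axes, zero at the start; "wrist_torque": the same for the moment, N m; "opening": opening from 0.0 (shut) to 1.0 (fully open); "grip_force": force on a finger pad.
Only numpy, scipy, OpenCV 4.12 (cv2) and the standard library are available. Lean on these libraries where they do the work, as an engineer would, in place of code of your own. Each camera call takes 0.05 s, during which the arm holds its last target. There are 200 camera calls.

## Working session

There is one attempt and no reset: what is moved stays moved. The work goes in short steps, Python scripts to look and compute and a tool call to move; the robot and the scene stay as the last step left them, time stands still between calls to the robot, and variables do not carry over. Pictures are saved under pics/ and viewed, at most 10 in all, crops included, and the job is handed in when it is done.

Besides the shell and the picture viewer there is one more tool, called after "Call:" by a JSON object that holds its "api" and its "payload", one argument or row to a line. apply_moves: Moves the arm, as the interface text tells. Its arguments: {"type":"object","properties":{"dp":{"type":"array","items":{"type":"array","items":{"type":"number"}}},"yaw":{"type":"array","items":{"type":"number"}},"gripper":{"type":"array","items":{"type":"number"}},"newtons":{"type":"number"}},"required":["dp","yaw","gripper"]}

```bash
mkdir -p pics; cat > h.py <<'E'
import numpy as np, cv2
from scipy.spatial.transform import Rotation as R
from bench import sense, snapshot, finish_job, hold_point_z
def snap(n,f):
    s=snapshot(n); cv2.imwrite(f'pics/{f}.png',s['frame'][:,:,::-1]); np.save(f'pics/{f}.npy',s,allow_pickle=True); return s
def att(s):
    a=np.array(s['attitude']); return a if a.shape==(3,3) else R.from_rotvec(a).as_matrix()
def ray(s,u,v):
    d=np.array([(u-s['cx'])/s['fx'],-(v-s['cy'])/s['fy'],-1.]); return np.array(s['eye']),att(s)@d
def onz(s,u,v,z):
    e,d=ray(s,u,v); return e+d*(z-e[2])/d[2]
def proj(s,p):
    c=att(s).T@(np.array(p)-s['eye']); return s['cx']-s['fx']*c[0]/c[2], s['cy']+s['fy']*c[1]/c[2]
E
python3 - <<'E'
from h import *
print(hold_point_z, sense())
for n in ('scene','top'):
    s=snap(n,n+'0'); print({k:v for k,v in s.items() if k!='frame'})
E
```

```text
0.0187 {'time_s': 0.0, 'joint_positions': array([-1.12600248e+00,  4.23831783e-01,  1.63068629e+00,  1.86277513e-07,
        1.08860949e+00, -1.90300460e-02]), 'joint_vel': array([-0.00178734,  0.00140745, -0.00019034, -0.00120154, -0.00111645,
        0.00292982]), 'effort': array([ 1.39006213e-03, -5.44621718e+01, -2.73673546e+01,  6.43742527e-02,
        2.26594537e-02, -1.47397200e-04]), 'ee_pos': array([ 0.27937252, -0.55845945,  0.22190881]), 'eef_rot': array([-3.05602810e+00, -7.21714617e-01,  5.08901524e-04]), 'wrist_force': array([ 0.64186014,  0.51912344, -0.12121504]), 'wrist_torque': array([ 0.06223213,  0.00990567, -0.08398343]), 'grip_force': 0.0, 'opening': 0.9999095604472052}
{'fx': 472.30663043441746, 'fy': 472.30663043441746, 'cx': 315.37867494537653, 'cy': 206.9175037408751, 'eye': array([ 0.94755051, -0.29835579,  1.02219993]), 'attitude': array([0.51079949, 0.29901076, 1.02007253])}
{'fx': 495.118610357881, 'fy': 495.118610357881, 'cx': 320.86646496293696, 'cy': 193.21358804783628, 'eye': array([ 0.39975166, -0.01867964,  1.32383797]), 'attitude': array([ 0.07574791, -0.02912511, -1.59008691])}
```

View pics/top0.png

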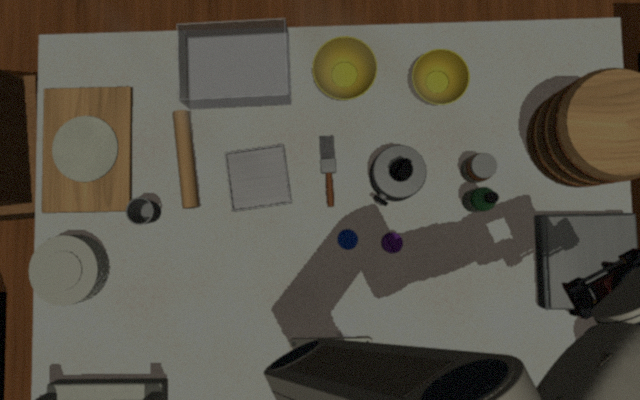

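View pics/scene0.png

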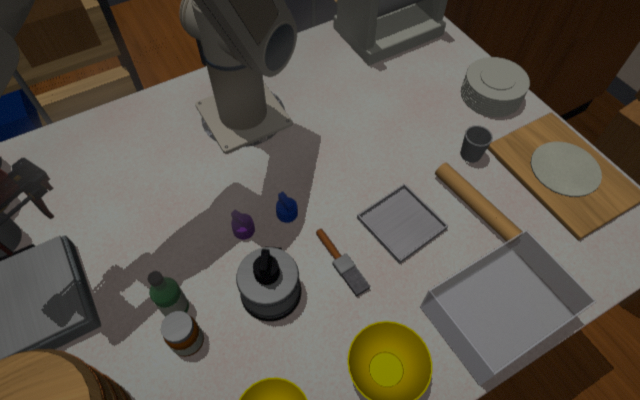

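The top view shows the canister at about (399,172) with the black cap at (401,169), the square tray at (259,177) and the brush between them at (328,170). The jar (480,166) and bottle (480,199) stand on the far side. The scene view shows the cap at (266,265) and the tray at (402,222).

```bash
python3 - <<'E'
from h import *
L=lambda f:np.load(f'pics/{f}.npy',allow_pickle=True).item()
t,s=L('top0'),L('scene0')
a=cv2.resize(t['frame'][140:205,365:435],None,fx=5.5,fy=5.5,interpolation=cv2.INTER_CUBIC)
b=cv2.resize(s['frame'][240:325,230:305],None,fx=5,fy=5,interpolation=cv2.INTER_CUBIC)
o=np.zeros((430,780,3),np.uint8);o[:a.shape[0],:a.shape[1]]=a;o[:b.shape[0],390:390+b.shape[1]]=b
cv2.imwrite('pics/crop.png',np.clip(o[:,:,::-1]*1.6,0,255).astype(np.uint8))
# tray corners, rim z=.018
for im,n,roi in ((t,'top',(215,135,85,85)),(s,'scene',(350,180,105,90))):
    x,y,w,h=roi;f=im['frame'][y:y+h,x:x+w].astype(int)
    g=f.sum(2)/3; sat=f[:,:,0]-f[:,:,2]
    m=((g<np.median(g[:8])*0.93)).astype(np.uint8)
    m=cv2.morphologyEx(m,cv2.MORPH_CLOSE,np.ones((5,5)))
    c=max(cv2.findContours(m,0,2)[0],key=cv2.contourArea)
    r=cv2.minAreaRect(c);hull=cv2.approxPolyDP(cv2.convexHull(c),6,True)[:,0]+[x,y]
    P=np.array([onz(im,u,v,.018)[:2] for u,v in hull]);print(n,hull.tolist(),P.round(3).tolist(),P.mean(0).round(3),np.linalg.norm(P-np.roll(P,1,0),axis=1).round(3))
# canister top circle in top view z=.1, colour threshold
for nm,(u,v) in dict(can=(399,172),jar=(482,166),green=(483,197),pur=(392,242),brushA=(330,205),brushB=(326,136)).items(): print(nm,onz(t,u,v,.1 if nm in('can','jar') else .02).round(3))
# dark cap mask
for im,n,(x,y,w,h) in ((t,'top',(380,150,40,40)),(s,'scene',(245,240,45,50))):
    m=(im['frame'][y:y+h,x:x+w].max(2)<30).astype(np.uint8);print(n,m.sum(),cv2.moments(m)['m10']/m.sum()+x,cv2.moments(m)['m01']/m.sum()+y)
E
```

```text
top [[282, 143], [292, 202], [231, 211], [224, 152]] [[0.624, 0.12], [0.466, 0.096], [0.445, 0.259], [0.603, 0.276]] [0.534 0.188] [0.157 0.16  0.164 0.159]
scene [[403, 183], [447, 231], [401, 265], [356, 217]] [[0.443, 0.251], [0.614, 0.26], [0.632, 0.11], [0.469, 0.089]] [0.54  0.177] [0.164 0.171 0.151 0.164]
can [ 0.53  -0.178  0.1  ]
jar [ 0.541 -0.381  0.1  ]
green [ 0.468 -0.404  0.02 ]
pur [ 0.356 -0.164  0.02 ]
brushA [ 0.455 -0.004  0.02 ]
brushB [0.639 0.003 0.02 ]
top 389 400.5809768637532 169.23393316195373
scene 659 266.081942336874 268.76327769347495
```

View pics/crop.png

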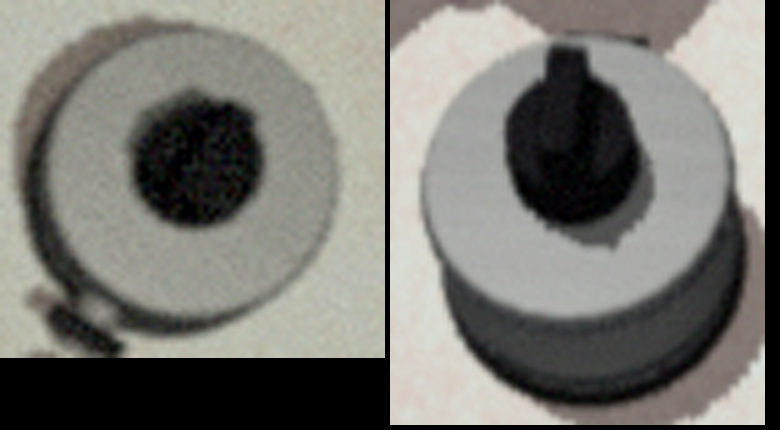

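The crop shows the bar almost end-on from the scene camera at crop (570,90), so it points at that camera, at an azimuth of about -16°. That agrees with the top view, where it sticks out up and to the right at crop (240,110). I'll move above the cap with the fingers pre-turned.

Call:
{"api": "apply_moves", "payload": {
  "dp": [
    [0,0,-6],
    [2,-1,-11],
    [7,-4,-11],
    [12,-7,-11],
    [17,-10,-11],
    [22,-13,-11],
    [27,-16,-11],
    [32,-18.5,-11],
    [36,-21,-11],
    [39.1,-22.7,-11],
    [39.1,-22.7,-11],
    [39.1,-22.7,-11]
  ],
  "yaw": [0,8,16,26,36,46,56,66,76,84,88,88],
  "gripper": [-1,-1,-1,-1,-1,-1,-1,-1,-1,-1,-1,-1]
}}

```text
time_s: 1.6
ee_pos: [0.5277, -0.1805, 0.3322]
eef_rot: [2.702, -1.602, -0.001]
wrist_force: [-0.1, 0.3, -0.7]
opening: 1.004
grip_force: 0.0
```

```bash
python3 - <<'E'
from h import *
w=snap('wrist','wrist1'); st=sense()
print({k:v for k,v in w.items() if k!='frame'},st['ee_pos'],st['eef_rot'],st['joint_positions'],R.from_rotvec(st['eef_rot']).as_matrix().round(3))
cv2.imwrite('pics/w1.png',np.clip(w['frame'][:,:,::-1]*1.5,0,255).astype(np.uint8))
E
```

```text
{'fx': 316.9592417908655, 'fy': 316.9592417908655, 'cx': 321.27822842576415, 'cy': 197.26187554690728, 'eye': array([ 0.56298747, -0.24666707,  0.49334745]), 'attitude': array([-0.09344697,  0.35972225, -2.61852472])} [ 0.52754384 -0.18086458  0.33233075] [ 2.70219251e+00 -1.60211397e+00 -1.15787828e-03] [-3.51612967e-01  2.13236696e-01  1.66537649e+00 -2.12769663e-05
  1.26373300e+00  2.28954616e+00] [[ 0.48  -0.877 -0.001]
 [-0.877 -0.48   0.   ]
 [-0.001  0.001 -1.   ]]
```

View pics/w1.png

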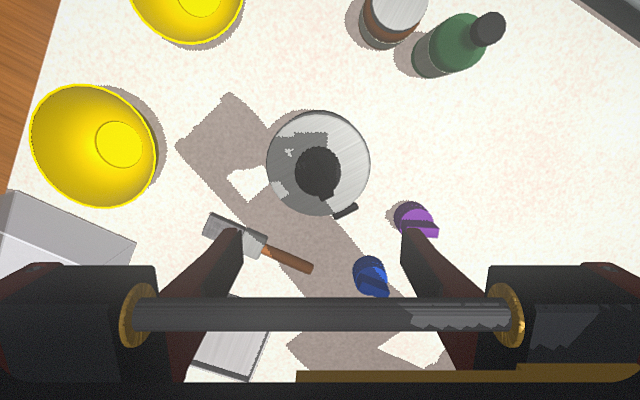

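The wrist view shows the canister at (318,163), the cap at (316,172) and a bar end at about (327,194). I turned roughly 45° too far. I'll correct that and refine the bar's position and angle.

Call:
{"api": "apply_moves", "payload": {
  "dp": [
    [0,0,0],
    [0,0,0],
    [0,0,0],
    [0,0,0],
    [0,0,0],
    [0,0,0]
  ],
  "yaw": [-10,-20,-30,-40,-45,-45],
  "gripper": [-1,-1,-1,-1,-1,-1]
}}

```text
time_s: 2.4
ee_pos: [0.5274, -0.1816, 0.3326]
eef_rot: [-3.109, 0.45, 0.0]
wrist_force: [-0.1, -0.2, 0.4]
opening: 1.002
grip_force: 0.0
```

```bash
python3 - <<'E'
from h import *
w=snap('wrist','wrist2'); st=sense(); print(st['ee_pos'],R.from_rotvec(st['eef_rot']).as_matrix().round(3),st['joint_positions'][5])
u,v=map(int,proj(w,(.528,-.181,.156)));print(u,v)
c=w['frame'][v-60:v+60,u-70:u+70]
c=cv2.resize(c,None,fx=5,fy=5,interpolation=cv2.INTER_CUBIC).astype(float)
for k in range(0,141,10):cv2.putText(c,str(u-70+k),(k*5,10),0,.35,(255,0,0))
for k in range(0,121,10):cv2.putText(c,str(v-60+k),(0,k*5+4),0,.35,(255,0,0))
cv2.imwrite('pics/w2.png',np.clip((c[:,:,::-1]/255)**.5*255,0,255).astype(np.uint8))
t=np.load('pics/top0.npy',allow_pickle=True).item();print('can top',onz(t,400.1,172.7,.1))
E
```

```text
[ 0.52743305 -0.18146997  0.33262075] [[ 0.959 -0.285 -0.   ]
 [-0.285 -0.959  0.   ]
 [-0.     0.    -1.   ]] 1.5066751675049375
319 178
can top [ 0.52844988 -0.1801847   0.1       ]
```

View pics/w2.png

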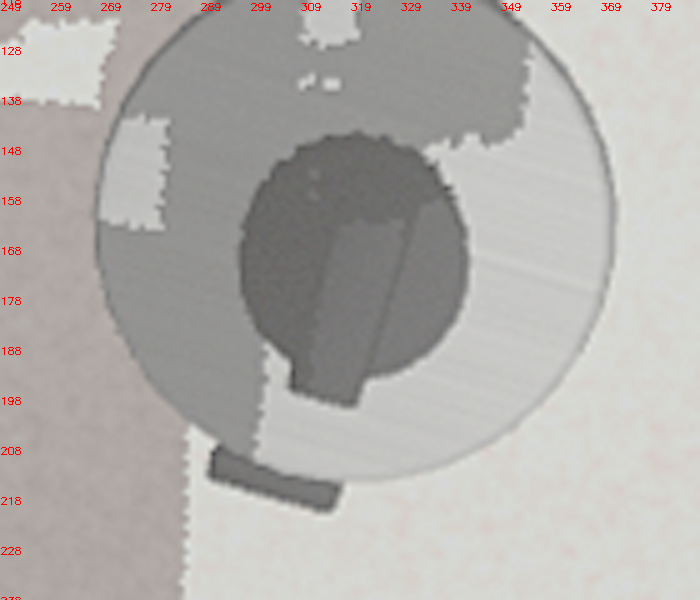

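The crop shows the bar's right top edge from about pixel (332,160.4) to (320.4,199), and its near end from (307.5,195.5) to (320.4,199). The spout is off the near end, which fits.

```bash
python3 - <<'E'
from h import *
w=np.load('pics/wrist2.npy',allow_pickle=True).item()
P=[onz(w,u,v,.171)[:2] for u,v in ((332,160.4),(320.4,199),(307.5,195.5),(316.5,162))]
for p in P: print(p.round(4))
d=P[0]-P[1];print('az',np.degrees(np.arctan2(d[1],d[0])),np.linalg.norm(d))
d=P[2]-P[1];print('end az',np.degrees(np.arctan2(d[1],d[0])),np.linalg.norm(d))
a=P[0]-P[1];a/=np.linalg.norm(a);n=np.array([-a[1],a[0]])
print('centre',P[1]+a*.024+n*.008, (P[0]+P[1])/2+n*.008)
# cap disc (z .141) extents and canister disc (z=.1)
print('disc',onz(w,(249+48+249+93.6)/2,170,.141))
print('can LR',onz(w,249+19,163,.1)[:2],onz(w,249+123,163,.1)[:2],'bottom',onz(w,249+73,214.2,.1)[:2])
sp=onz(w,249+55,118+95.5,.09);print('spout',sp,np.degrees(np.arctan2(-.1805-sp[1],.528-sp[0])))
# tray check in the same picture
E
```

```text
[ 0.5457 -0.2001]
[ 0.5096 -0.1771]
[ 0.5171 -0.1651]
[ 0.5486 -0.1844]
az -32.55015185018628 0.042798061458251685
end az 57.84985035803908 0.014146982893985336
centre [ 0.53412192 -0.18324083] [ 0.53192951 -0.18184141]
disc [ 0.53422464 -0.18354057  0.141     ]
can LR [ 0.55366407 -0.12144793] [ 0.51691898 -0.24636878] bottom [ 0.46974201 -0.1672804 ]
spout [ 0.47425564 -0.14345092  0.09      ] -34.580733230294136
```

```bash
python3 - <<'E'
from h import *
L=lambda f:np.load(f'pics/{f}.npy',allow_pickle=True).item()
c=np.array([.5325,-.182]);az=np.radians(-32.5);a=np.array([np.cos(az),np.sin(az)]);n=np.array([-a[1],a[0]])
out=[]
for f in ('top0','scene0','wrist2'):
    s=L(f);u,v=map(int,proj(s,(*c,.14)));h=35
    for ov in (0,1):
        im=cv2.resize(s['frame'][v-h:v+h,u-h:u+h],(280,280),interpolation=cv2.INTER_CUBIC)
        im=((im/255)**.45*255).astype(np.uint8)
        if ov:
            pr=lambda p:tuple(int((q-o+.5)*4) for q,o in zip(proj(s,p),(u-h,v-h)))
            for z,col in ((.171,(255,0,0)),(.141,(0,255,0))):
                pts=np.array([pr((*(c+a*i*.024+n*j*.008),z)) for i,j in((1,1),(1,-1),(-1,-1),(-1,1))]);cv2.polylines(im,[pts],True,col,1)
            pts=np.array([pr((*(c+.0265*np.array([np.cos(q),np.sin(q)])),.141)) for q in np.linspace(0,6.28,40)]);cv2.polylines(im,[pts],True,(0,0,255),1)
        out.append(im[:,:266])
o=np.hstack([np.vstack(out[i:i+2]) for i in(0,2,4)]);cv2.imwrite('pics/ov.png',o[:,:,::-1])
E
```

```text
(no output)
```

View pics/ov.png

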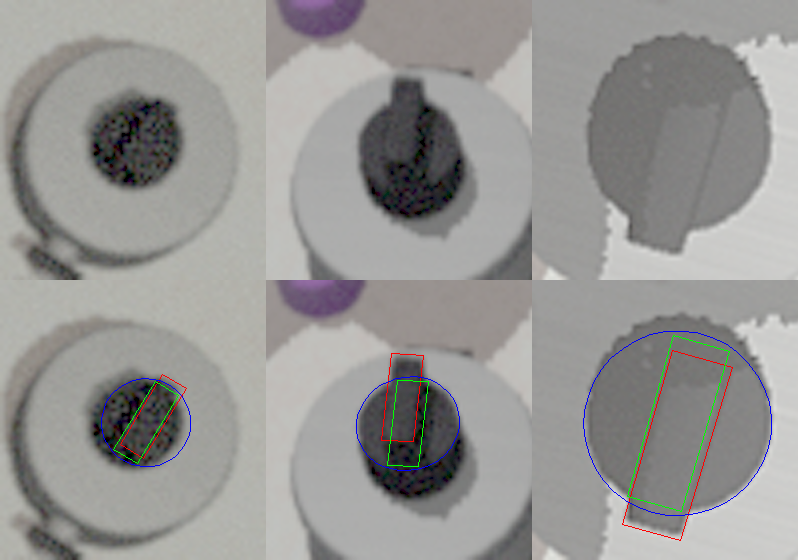

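The overlay of my estimate fits the wrist view well, is within about 1–1.5 px in the scene view, and sits about 5 mm off along y in the top view. I'll use a compromise centre of (0.533,-0.1805) with the bar at -32.5°, descend, and close at 3 N so I can centre by feel.

Call:
{"api": "apply_moves", "payload": {
  "dp": [
    [0.5,-0.3,4],
    [0.5,-0.3,9],
    [0.5,-0.3,13],
    [0.5,-0.3,16],
    [0.5,-0.3,17.8],
    [0.5,-0.3,18.6],
    [0.5,-0.3,18.6],
    [0.5,-0.3,18.6]
  ],
  "yaw": [8,16,16,16,16,16,16,16],
  "gripper": [-1,-1,-1,-1,-1,-1,-1,-1],
  "newtons": 3
}}

```text
time_s: 3.45
ee_pos: [0.5342, -0.1798, 0.1478]
eef_rot: [3.016, -0.877, 0.003]
wrist_force: [-0.8, -0.5, -0.4]
opening: 0.999
grip_force: 0.0
```

Call:
{"api": "apply_moves", "payload": {
  "dp": [
    [0,0,0],
    [0,0,0],
    [0,0,0],
    [0,0,0],
    [0,0,0],
    [0,0,0]
  ],
  "yaw": [0,0,0,0,0,0],
  "gripper": [0,0.3,0.5,0.6,0.8,0.8],
  "newtons": 3
}}

```text
time_s: 4.2
ee_pos: [0.5334, -0.1795, 0.1466]
eef_rot: [-3.017, 0.877, 0.0]
wrist_force: [-0.1, 0.3, 0.5]
opening: 0.354
grip_force: 0.0
```

```bash
cat > st.py <<'E'
from h import *
s=sense();M=R.from_rotvec(s['eef_rot']).as_matrix()
print('t',round(s['time_s'],2),'p',s['ee_pos'].round(4),'xaz',np.degrees(np.arctan2(M[1,0],M[0,0])).round(1),'q6',np.degrees(s['joint_positions'][5]).round(1),'Ftool',(M.T@s['wrist_force']).round(2),'Ttool',(M.T@s['wrist_torque']).round(3),'grip',round(s['grip_force'],2),'open mm',round(s['opening']*88,2))
E
python3 st.py
```

```text
t 4.2 p [ 0.5334 -0.1795  0.1466] xaz -32.4 q6 102.6 Ftool [-0.23 -0.2  -0.54] Ttool [ 0.039 -0.083  0.046] grip 0.0 open mm 31.19
```

Call:
{"api": "apply_moves", "payload": {
  "dp": [
    [0,0,0],
    [0,0,0],
    [0,0,0],
    [0,0,0]
  ],
  "yaw": [0,0,0,0],
  "gripper": [1,1,1,1],
  "newtons": 3
}}

```text
time_s: 4.7
ee_pos: [0.5333, -0.1799, 0.1467]
eef_rot: [3.016, -0.877, 0.0]
wrist_force: [-0.9, -3.8, 0.5]
opening: 0.181
grip_force: 3.0
```

```bash
python3 st.py
```

```text
t 4.7 p [ 0.5333 -0.1799  0.1467] xaz -32.4 q6 102.6 Ftool [ 1.27  3.69 -0.47] Ttool [-0.62  -0.029 -0.033] grip 3.0 open mm 15.96
```

Call:
{"api": "apply_moves", "payload": {
  "dp": [
    [0,0.05,0],
    [0,0.1,0],
    [0,0.1,0]
  ],
  "yaw": [0,0,0],
  "gripper": [1,1,1]
}}

```text
time_s: 5.08
ee_pos: [0.5332, -0.18, 0.1467]
eef_rot: [-3.016, 0.877, -0.001]
wrist_force: [1.2, 0.4, 1.5]
opening: 0.182
grip_force: 3.0
```

```bash
python3 st.py
```

```text
t 5.08 p [ 0.5332 -0.18    0.1467] xaz -32.4 q6 102.5 Ftool [ 0.75 -0.97 -1.54] Ttool [ 0.412  0.013 -0.02 ] grip 3.0 open mm 16.04
```

Call:
{"api": "apply_moves", "payload": {
  "dp": [
    [0,0,0],
    [0,0,0],
    [0,0,0],
    [0,0,0],
    [0,0,0]
  ],
  "yaw": [0,-3,-6,-10,-10],
  "gripper": [1,1,1,1,1],
  "newtons": 9
}}

```text
time_s: 5.7
ee_pos: [0.533, -0.1805, 0.147]
eef_rot: [3.081, -0.612, 0.0]
wrist_force: [-0.6, 0.8, 4.0]
opening: 0.181
grip_force: 9.0
```

```bash
python3 st.py
```

```text
t 5.7 p [ 0.533  -0.1805  0.147 ] xaz -22.5 q6 92.5 Ftool [-0.85 -0.55 -3.96] Ttool [ 0.109 -0.188  0.017] grip 9.0 open mm 15.9
```

Call:
{"api": "apply_moves", "payload": {
  "dp": [
    [0,0,-0.03],
    [0,0,-0.04],
    [0,0,-0.06],
    [0,0,-0.08],
    [0,0,-0.08]
  ],
  "yaw": [-5,-10,-15,-20,-20],
  "gripper": [1,1,1,1,1]
}}

```text
time_s: 6.32
ee_pos: [0.5331, -0.1805, 0.1478]
eef_rot: [3.141, -0.069, 0.001]
wrist_force: [1.1, -0.7, 4.6]
opening: 0.184
grip_force: 9.0
```

```bash
python3 st.py
```

```text
t 6.33 p [ 0.5331 -0.1805  0.1478] xaz -2.5 q6 72.6 Ftool [ 1.12  0.67 -4.57] Ttool [ 0.032  0.01  -0.009] grip 9.0 open mm 16.23
```

Call:
{"api": "apply_moves", "payload": {
  "dp": [
    [0,0,-0.03],
    [0,0,-0.05],
    [0,0,-0.07],
    [0,0,-0.09],
    [0,0,-0.11],
    [0,0,-0.13],
    [0,0,-0.15],
    [0,0,-0.17],
    [0,0,-0.17]
  ],
  "yaw": [-5,-10,-15,-20,-25,-30,-35,-40,-40],
  "gripper": [1,1,1,1,1,1,1,1,1]
}}

```text
time_s: 7.45
ee_pos: [0.533, -0.1805, 0.1493]
eef_rot: [2.975, 1.007, 0.0]
wrist_force: [-0.1, -0.3, 4.3]
opening: 0.184
grip_force: 9.0
```

```bash
python3 st.py
```

```text
t 7.45 p [ 0.533  -0.1805  0.1493] xaz 37.4 q6 32.7 Ftool [-0.28  0.17 -4.35] Ttool [ 0.013 -0.017 -0.006] grip 9.0 open mm 16.18
```

Call:
{"api": "apply_moves", "payload": {
  "dp": [
    [0,0,-0.02],
    [0,0,-0.04],
    [0,0,-0.07],
    [0,0,-0.09],
    [0,0,-0.11],
    [0,0,-0.13],
    [0,0,-0.15],
    [0,0,-0.17],
    [0,0,-0.2],
    [0,0,-0.22],
    [0,0,-0.24],
    [0,0,-0.24]
  ],
  "yaw": [-5,-10,-15,-20,-25,-30,-35,-40,-45,-50,-55,-55],
  "gripper": [1,1,1,1,1,1,1,1,1,1,1,1]
}}

```text
time_s: 8.95
ee_pos: [0.5329, -0.1804, 0.1516]
eef_rot: [2.175, 2.267, -0.0]
wrist_force: [-0.1, 0.3, 3.6]
opening: 0.177
grip_force: 9.0
```

```bash
python3 st.py
```

```text
t 8.95 p [ 0.5329 -0.1804  0.1516] xaz 92.4 q6 -22.3 Ftool [ 0.27 -0.13 -3.6 ] Ttool [-0.029 -0.085  0.06 ] grip 9.0 open mm 15.61
```

Call:
{"api": "apply_moves", "payload": {
  "dp": [
    [0,0,-0.02],
    [0,0,-0.04],
    [0,0,-0.06],
    [0,0,-0.08],
    [0,0,-0.1],
    [0,0,-0.12],
    [0,0,-0.14],
    [0,0,-0.16],
    [0,0,-0.19],
    [0,0,-0.21],
    [0,0,-0.24],
    [0,0,-0.24]
  ],
  "yaw": [-5,-10,-15,-20,-25,-31,-37,-43,-49,-55,-60,-60],
  "gripper": [1,1,1,1,1,1,1,1,1,1,1,1]
}}

```text
time_s: 10.45
ee_pos: [0.5335, -0.1807, 0.1548]
eef_rot: [0.749, 3.049, -0.0]
wrist_force: [-0.2, -0.1, 9.5]
opening: 0.183
grip_force: 9.0
```

```bash
python3 st.py
```

```text
t 10.45 p [ 0.5335 -0.1807  0.1548] xaz 152.4 q6 -82.3 Ftool [ 0.14 -0.22 -9.48] Ttool [-0.009  0.04  -0.072] grip 9.0 open mm 16.14
```

Call:
{"api": "apply_moves", "payload": {
  "dp": [
    [0,0,-0.05],
    [0,0,-0.08],
    [0,0,-0.11],
    [0,0,-0.14],
    [0,0,-0.16],
    [0,0,-0.16]
  ],
  "yaw": [0,-3,-7,-12,-17,-17],
  "gripper": [1,1,1,1,1,1]
}}

```text
time_s: 11.2
ee_pos: [0.5333, -0.1806, 0.156]
eef_rot: [0.29, 3.127, -0.0]
wrist_force: [0.3, -0.6, 5.8]
opening: 0.179
grip_force: 9.0
```

```bash
python3 st.py
```

```text
t 11.2 p [ 0.5333 -0.1806  0.156 ] xaz 169.4 q6 -99.3 Ftool [-0.4  -0.56 -5.81] Ttool [-0.067 -0.13  -0.001] grip 9.0 open mm 15.76
```

Call:
{"api": "apply_moves", "payload": {
  "dp": [
    [0,0,0],
    [0,0,0],
    [0,0,0],
    [0,0,-0.1],
    [0,0,-0.1],
    [0,0,-0.1],
    [0,0,-0.1],
    [0,0,-0.1],
    [0,0,-0.1],
    [0,0,-0.1],
    [0,0,-0.1],
    [0,0,-0.1]
  ],
  "yaw": [0,0,0,0,0,10,20,30,40,50,60,70],
  "gripper": [-1,-1,-1,-1,-1,-1,-1,-1,-1,-1,-1,-1]
}}

```text
time_s: 12.7
ee_pos: [0.5329, -0.1804, 0.1566]
eef_rot: [2.035, 2.393, 0.0]
wrist_force: [0.5, -0.2, 0.5]
opening: 0.998
grip_force: 0.0
```

Call:
{"api": "apply_moves", "payload": {
  "dp": [
    [0,0,0],
    [0,0,0],
    [0,0,0],
    [0,0,0],
    [0,0,0],
    [0,0,0],
    [0,0,0],
    [0,0,0],
    [0,0,0],
    [0,0,0],
    [0,0,0],
    [0,0,0]
  ],
  "yaw": [10,20,30,40,50,60,70,80,90,100,110,110],
  "gripper": [-1,-1,-1,-1,-1,-1,-1,-1,-1,-1,-1,0.2]
}}

```text
time_s: 14.2
ee_pos: [0.5329, -0.1804, 0.1566]
eef_rot: [3.129, -0.283, 0.0]
wrist_force: [-0.2, 0.1, 0.0]
opening: 0.922
grip_force: 0.0
```

Call:
{"api": "apply_moves", "payload": {
  "dp": [
    [0,0,0],
    [0,0,0],
    [0,0,0],
    [0,0,0],
    [0,0,0],
    [0,0,0],
    [0,0,0],
    [0,0,0],
    [0,0,0],
    [0,0,0]
  ],
  "yaw": [0,0,0,0,0,0,0,0,0,0],
  "gripper": [0.2,0.4,0.6,0.6,1,1,1,1,1,1],
  "newtons": 3
}}

```text
time_s: 15.45
ee_pos: [0.5329, -0.1805, 0.1566]
eef_rot: [3.129, -0.286, 0.0]
wrist_force: [-0.2, -1.1, 0.1]
opening: 0.183
grip_force: 3.0
```

```bash
python3 st.py
```

```text
t 15.45 p [ 0.5329 -0.1805  0.1566] xaz -10.4 q6 80.5 Ftool [-0.02  1.09 -0.11] Ttool [-0.031 -0.017 -0.051] grip 3.0 open mm 16.14
```

Call:
{"api": "apply_moves", "payload": {
  "dp": [
    [0,0,0],
    [0,0,0],
    [0,0,-0.03],
    [0,0,-0.05],
    [0,0,-0.08],
    [0,0,-0.1],
    [0,0,-0.13],
    [0,0,-0.15],
    [0,0,-0.18],
    [0,0,-0.2],
    [0,0,-0.23],
    [0,0,-0.23]
  ],
  "yaw": [0,-5,-10,-15,-20,-25,-30,-35,-40,-45,-50,-50],
  "gripper": [1,1,1,1,1,1,1,1,1,1,1,1],
  "newtons": 10
}}

```text
time_s: 16.95
ee_pos: [0.5331, -0.1803, 0.1591]
eef_rot: [2.956, 1.062, 0.001]
wrist_force: [-0.1, 0.1, 2.5]
opening: 0.183
grip_force: 10.0
```

```bash
python3 st.py
```

```text
t 16.95 p [ 0.5331 -0.1803  0.1591] xaz 39.5 q6 30.6 Ftool [-0.04 -0.15 -2.48] Ttool [0.091 0.036 0.002] grip 10.0 open mm 16.13
```

Call:
{"api": "apply_moves", "payload": {
  "dp": [
    [0,0,-0.02],
    [0,0,-0.05],
    [0,0,-0.07],
    [0,0,-0.09],
    [0,0,-0.12],
    [0,0,-0.14],
    [0,0,-0.17],
    [0,0,-0.19],
    [0,0,-0.21],
    [0,0,-0.24],
    [0,0,-0.26],
    [0,0,-0.26]
  ],
  "yaw": [-5,-10,-15,-20,-25,-30,-35,-40,-45,-50,-55,-55],
  "gripper": [1,1,1,1,1,1,1,1,1,1,1,1]
}}

```text
time_s: 18.45
ee_pos: [0.5332, -0.1805, 0.1618]
eef_rot: [2.133, 2.305, 0.001]
wrist_force: [0.6, -0.9, 1.9]
opening: 0.182
grip_force: 10.0
```

```bash
python3 st.py
```

```text
t 18.45 p [ 0.5332 -0.1805  0.1618] xaz 94.4 q6 -24.4 Ftool [-0.94  0.56 -1.89] Ttool [-0.085 -0.066  0.025] grip 10.0 open mm 16.01
```

Call:
{"api": "apply_moves", "payload": {
  "dp": [
    [0,0,-0.02],
    [0,0,-0.04],
    [0,0,-0.06],
    [0,0,-0.08],
    [0,0,-0.11],
    [0,0,-0.13],
    [0,0,-0.16],
    [0,0,-0.18],
    [0,0,-0.2],
    [0,0,-0.23],
    [0,0,-0.25],
    [0,0,-0.25]
  ],
  "yaw": [-5,-10,-15,-20,-25,-30,-35,-40,-45,-50,-55,-55],
  "gripper": [1,1,1,1,1,1,1,1,1,1,1,1],
  "newtons": 18
}}

```text
time_s: 19.95
ee_pos: [0.5331, -0.1805, 0.1641]
eef_rot: [0.829, 3.03, -0.0]
wrist_force: [0.1, 1.0, 2.5]
opening: 0.185
grip_force: 18.0
```

```bash
python3 st.py
```

```text
t 19.95 p [ 0.5331 -0.1805  0.1641] xaz 149.4 q6 -79.3 Ftool [ 0.4   0.97 -2.5 ] Ttool [-0.111 -0.108 -0.025] grip 18.0 open mm 16.28
```

Turned 362° so far, and the thread should let go near 384°. I'll go on in small steps.

Call:
{"api": "apply_moves", "payload": {
  "dp": [
    [0,0,-0.02],
    [0,0,-0.04],
    [0,0,-0.06],
    [0,0,-0.08],
    [0,0,-0.11],
    [0,0,-0.13],
    [0,0,-0.15],
    [0,0,-0.15]
  ],
  "yaw": [-5,-10,-15,-20,-25,-29,-32,-32],
  "gripper": [1,1,1,1,1,1,1,1],
  "newtons": 22
}}

```text
time_s: 20.95
ee_pos: [0.533, -0.1805, 0.1656]
eef_rot: [-0.038, 3.141, -0.0]
wrist_force: [-0.0, -0.0, 3.5]
opening: 0.177
grip_force: 22.0
```

```bash
python3 st.py
```

```text
t 20.95 p [ 0.533  -0.1805  0.1656] xaz -178.6 q6 -111.3 Ftool [ 0.03 -0.02 -3.49] Ttool [ 0.039 -0.129 -0.098] grip 22.0 open mm 15.59
```

Call:
{"api": "apply_moves", "payload": {
  "dp": [
    [0,0,-0.04],
    [0,0,-0.08],
    [0,0,-0.12],
    [0,0,-0.15],
    [0,0,-0.15]
  ],
  "yaw": [-2,-4,-6,-8,-8],
  "gripper": [1,1,1,1,1]
}}

```text
time_s: 21.58
ee_pos: [0.5328, -0.1804, 0.167]
eef_rot: [0.263, -3.13, -0.0]
wrist_force: [0.2, 1.1, 2.1]
opening: 0.183
grip_force: 22.0
```

```bash
python3 st.py
```

```text
t 21.57 p [ 0.5328 -0.1804  0.167 ] xaz -170.4 q6 -119.5 Ftool [-0.38  1.07 -2.15] Ttool [-0.048 -0.123 -0.015] grip 22.0 open mm 16.12
```

Call:
{"api": "apply_moves", "payload": {
  "dp": [
    [0,0,-0.06],
    [0,0,-0.12],
    [0,0,-0.18],
    [0,0,-0.18]
  ],
  "yaw": [0,0,0,0],
  "gripper": [1,1,1,1]
}}

```text
time_s: 22.08
ee_pos: [0.5328, -0.1804, 0.1688]
eef_rot: [0.262, -3.131, -0.0]
wrist_force: [0.1, 0.3, 1.9]
opening: 0.183
grip_force: 22.0
```

```bash
python3 st.py
```

```text
t 22.07 p [ 0.5328 -0.1804  0.1688] xaz -170.4 q6 -119.5 Ftool [-0.14  0.31 -1.88] Ttool [-0.025 -0.148 -0.027] grip 22.0 open mm 16.08
```

Call:
{"api": "apply_moves", "payload": {
  "dp": [
    [0,0,-0.3],
    [0,0,-0.6],
    [0,0,-0.9],
    [0,0,-1.2],
    [0,0,-1.6],
    [0,0,-2.1],
    [0,0,-2.7],
    [0,0,-3.4],
    [0,0,-4.2],
    [0,0,-5],
    [0,0,-5.6],
    [0,0,-5.6]
  ],
  "yaw": [0,0,0,0,0,0,0,0,0,0,0,0],
  "gripper": [1,1,1,1,1,1,1,1,1,1,1,1]
}}

```text
time_s: 23.58
ee_pos: [0.5332, -0.1805, 0.2254]
eef_rot: [-0.262, 3.13, -0.001]
wrist_force: [-1.0, -1.2, -1.1]
opening: 0.18
grip_force: 22.0
```

```bash
python3 st.py; python3 - <<'E'
from h import *
s=snap('scene','scene2');t=snap('top','top2')
a=s['frame'][130:380,150:470];a=cv2.resize(a,(780,600))
cv2.imwrite('pics/s2.png',np.clip(a[:,:,::-1]*1.4,0,255).astype(np.uint8))
E
```

```text
t 23.57 p [ 0.5332 -0.1805  0.2254] xaz -170.4 q6 -119.5 Ftool [ 1.14 -0.99  1.12] Ttool [-0.071 -0.111 -0.01 ] grip 22.0 open mm 15.84
```

View pics/s2.png

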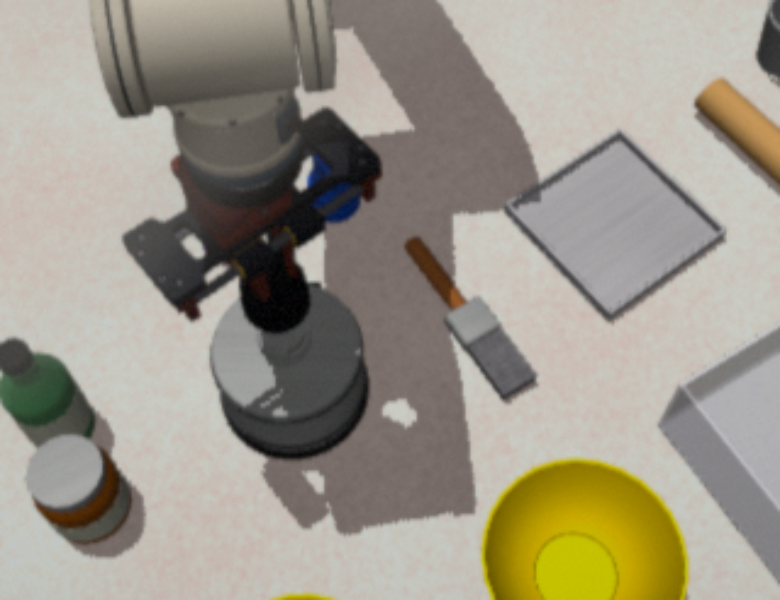

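The scene view shows the cap held at about (275,290), clear of the bare neck at (290,335). The tray is empty at about (615,225), and the brush, jar and bottle haven't moved. Next I'll carry the cap over the tray.

Call:
{"api": "apply_moves", "payload": {
  "dp": [
    [-0.3,1.5,0],
    [-0.9,5,0],
    [-1.6,9,0],
    [-2.4,13.5,0],
    [-3.2,18,0],
    [-4,22.5,0],
    [-4.8,27,0],
    [-5.5,30.5,0],
    [-6,33.5,0],
    [-6.3,35.2,0],
    [-6.5,35.9,0],
    [-6.5,35.9,0]
  ],
  "yaw": [0,0,0,0,0,0,0,0,0,0,0,0],
  "gripper": [1,1,1,1,1,1,1,1,1,1,1,1]
}}

```text
time_s: 25.18
ee_pos: [0.5372, 0.1843, 0.2247]
eef_rot: [0.263, -3.13, 0.0]
wrist_force: [-0.5, 0.5, -1.3]
opening: 0.181
grip_force: 22.0
```

Call:
{"api": "apply_moves", "payload": {
  "dp": [
    [0,0,2],
    [0,0,5],
    [0,0,8],
    [0,0,11],
    [0,0,13],
    [0,0,14.5],
    [0,0,15.3],
    [0,0,15.8],
    [0,0,15.8],
    [0,0,15.8]
  ],
  "yaw": [0,0,0,0,0,0,0,0,0,0],
  "gripper": [1,1,1,1,1,1,1,1,1,1]
}}

```text
time_s: 26.42
ee_pos: [0.5376, 0.1846, 0.0673]
eef_rot: [-0.262, 3.13, 0.0]
wrist_force: [-0.4, 0.9, -1.5]
opening: 0.179
grip_force: 22.0
```

```bash
python3 st.py; python3 - <<'E'
from h import *
s=snap('scene','scene3')
a=s['frame'][120:300,310:520];a=cv2.resize(a,(700,600))
cv2.imwrite('pics/s3.png',np.clip(a[:,:,::-1]*1.4,0,255).astype(np.uint8))
E
```

```text
t 26.43 p [0.5376 0.1846 0.0673] xaz -170.4 q6 -81.8 Ftool [0.26 0.93 1.54] Ttool [-0.085 -0.13   0.001] grip 22.0 open mm 15.76
```

View pics/s3.png

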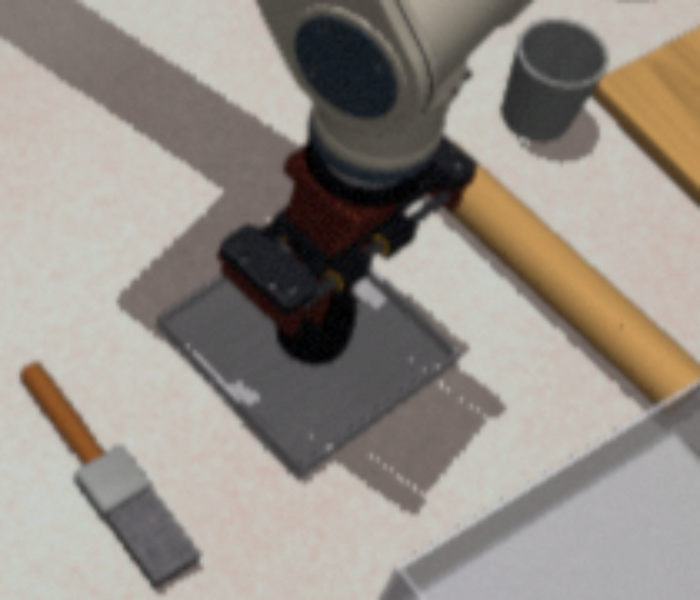

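The view shows the cap at about (315,335), over the middle of the tray (~(310,350)). I'll lower it slowly, watching for contact.

Call:
{"api": "apply_moves", "payload": {
  "dp": [
    [0,0,0.3],
    [0,0,0.6],
    [0,0,0.9],
    [0,0,1.1],
    [0,0,1.3],
    [0,0,1.4],
    [0,0,1.4]
  ],
  "yaw": [0,0,0,0,0,0,0],
  "gripper": [1,1,1,1,1,1,1]
}}

```text
time_s: 27.35
ee_pos: [0.5372, 0.1844, 0.0527]
eef_rot: [0.262, -3.131, 0.0]
wrist_force: [0.0, 0.7, -0.3]
opening: 0.181
grip_force: 22.0
```

Call:
{"api": "apply_moves", "payload": {
  "dp": [
    [0,0,0.05],
    [0,0,0.1],
    [0,0,0.15],
    [0,0,0.2],
    [0,0,0.2]
  ],
  "yaw": [0,0,0,0,0],
  "gripper": [1,1,1,1,1]
}}

```text
time_s: 27.98
ee_pos: [0.5372, 0.1844, 0.0507]
eef_rot: [0.262, -3.131, 0.0]
wrist_force: [0.6, -0.7, -0.6]
opening: 0.181
grip_force: 22.0
```

Call:
{"api": "apply_moves", "payload": {
  "dp": [
    [0,0,0.05],
    [0,0,0.1],
    [0,0,0.1],
    [0,0,0.1]
  ],
  "yaw": [0,0,0,0],
  "gripper": [1,1,1,1]
}}

```text
time_s: 28.48
ee_pos: [0.5372, 0.1844, 0.0498]
eef_rot: [0.262, -3.131, 0.0]
wrist_force: [0.2, -0.6, -1.9]
opening: 0.178
grip_force: 22.0
```

Call:
{"api": "apply_moves", "payload": {
  "dp": [
    [0,0,0.05],
    [0,0,0.1],
    [0,0,0.1],
    [0,0,0.1]
  ],
  "yaw": [0,0,0,0],
  "gripper": [1,1,1,1]
}}

```text
time_s: 28.98
ee_pos: [0.5372, 0.1844, 0.0488]
eef_rot: [0.262, -3.131, 0.0]
wrist_force: [0.1, 0.4, -1.0]
opening: 0.182
grip_force: 22.0
```

Call:
{"api": "apply_moves", "payload": {
  "dp": [
    [0,0,0.05],
    [0,0,0.1],
    [0,0,0.1],
    [0,0,0.1]
  ],
  "yaw": [0,0,0,0],
  "gripper": [1,1,1,1]
}}

```text
time_s: 29.48
ee_pos: [0.5373, 0.1844, 0.048]
eef_rot: [-0.262, 3.131, 0.0]
wrist_force: [-1.5, -1.1, 2.3]
opening: 0.181
grip_force: 22.0
```

Call:
{"api": "apply_moves", "payload": {
  "dp": [
    [0,0,0.05],
    [0,0,0.1],
    [0,0,0.1],
    [0,0,0.1]
  ],
  "yaw": [0,0,0,0],
  "gripper": [1,1,1,1]
}}

```text
time_s: 29.98
ee_pos: [0.5373, 0.1844, 0.0479]
eef_rot: [-0.262, 3.13, 0.0]
wrist_force: [-3.9, -0.8, 13.9]
opening: 0.179
grip_force: 22.0
```

Contact at TCP z ≈ 0.048, so the cap is on the floor. I'll ease off 1 mm, release and rise.

Call:
{"api": "apply_moves", "payload": {
  "dp": [
    [0,0,-0.05],
    [0,0,-0.09],
    [0,0,-0.09],
    [0,0,-0.09],
    [0,0,-0.09],
    [0,0,-0.09],
    [0,0,-0.09],
    [0,0,-0.09],
    [0,0,-0.09]
  ],
  "yaw": [0,0,0,0,0,0,0,0,0],
  "gripper": [1,1,1,0.3,-0.4,-0.6,-0.6,-0.6,-0.6]
}}

```text
time_s: 31.1
ee_pos: [0.5373, 0.1844, 0.0477]
eef_rot: [-0.262, 3.131, 0.0]
wrist_force: [0.2, 0.4, 0.5]
opening: 0.789
grip_force: 0.0
```

Call:
{"api": "apply_moves", "payload": {
  "dp": [
    [0,0,-1],
    [0,0,-3],
    [0,0,-6],
    [0,0,-10],
    [0,0,-14],
    [0,0,-18],
    [0,0,-20],
    [0,0,-20],
    [0,0,-20]
  ],
  "yaw": [0,0,0,0,0,0,0,0,0],
  "gripper": [-0.6,-0.6,-0.6,-0.6,-0.6,-0.6,-0.6,-0.6,-0.6]
}}

```text
time_s: 32.22
ee_pos: [0.5366, 0.1842, 0.247]
eef_rot: [0.262, -3.13, 0.0]
wrist_force: [-0.3, -0.3, -0.2]
opening: 0.797
grip_force: 0.0
```

```bash
python3 st.py; python3 - <<'E'
from h import *
s=snap('scene','scene4');w=snap('wrist','wrist4')
a=cv2.resize(s['frame'][120:300,310:520],(467,400));b=w['frame'][:,150:480]
cv2.imwrite('pics/s4.png',np.clip(np.hstack([a,b])[:,:,::-1]*1.4,0,255).astype(np.uint8))
E
```

```text
t 32.23 p [0.5366 0.1842 0.247 ] xaz -170.4 q6 -81.8 Ftool [ 0.36 -0.23  0.24] Ttool [-0.082 -0.13  -0.022] grip 0.0 open mm 70.12
```

View pics/s4.png

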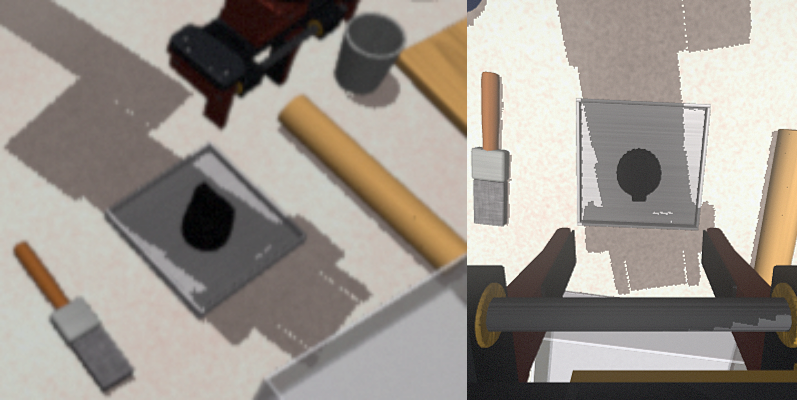

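The cap stands upright near the tray's centre (wrist crop (638,172), tray centre (643,163)), with the gripper clear of it.

```bash
python3 -c "
from bench import finish_job
print(finish_job())"
```

```text
the job is handed in; nothing more can be done
None
```

The cap is unscrewed and stands bar-up near the middle of the tray, with the gripper clear and the bystanders unmoved as far as the last pictures show; the job is handed in (about 32 s used), but no verdict came back.

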